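# Pack the hand-out tray and lock it down

### The job

Finish packing this hygiene hand-out tray: lay the soap carton flat inside its drawn rectangle and stand the round cream jar upright inside its drawn circle, leaving the toothbrush case in its place. Also lock the tray down with the latch beside it: swing the black-ended handle gently outward, away from the tray, so that it rides up over its hump and drops into its low notch; stop as soon as it drops, because pushed further it rides out on the far side, and let go. Do not disturb the roll, the bottle or the pack of wipes.

Things in the scene. Friction and masses are not known exactly. Their poses are not given: they have to be found in the camera images.
- carton_center (a point): centre of the loose soap carton, a pale box lying flat, 55 (its x) x 90 (its y) x 36 mm high, about 0.11 kg; x and y axes along its short and long sides, z up
- jar_center (a point): centre of the loose round cream jar, white with a grey lid, 52 mm diameter, 42 mm high, upright, about 0.12 kg
- carton_spot (a point): middle of the drawn rectangle (64 x 99 mm, black line on the white card) on the tray's inner floor, where the carton goes; origin on the floor; carton's short side along its x, long side along its y (either way round)
- jar_spot (a point): middle of the drawn circle (61 mm inner diameter) on the tray's inner floor, where the jar goes; origin on the floor; axes parallel to the tray's
- tray: grey loose tray 240 (x) x 190 (y) x 18 mm high, floor and walls 4 mm thick, 0.8 kg, resting between low metal lips on the dock; origin at the centre of its underside, z up. It holds the toothbrush case; it stays where it is
- case: white toothbrush case 200 x 22 x 20 mm lying along the tray's x, already in its own drawn outline, centred 52 mm to +y of the tray's middle; origin at the centre of its underside
- dock: fixed plywood plate 275 (x) x 330 (y) x 12 mm with the tray on it and the latch on its +y part; origin at the table top under the tray's middle, axes as the tray's. The latch is part of it
- latch_axis (a point): point on the vertical axis of the latch, 60 mm above the table, at x -30, y +150 mm of the dock. Axes as the dock's
- latch_grip (a point): centre of the black upright grip at the handle's end, a block 32 mm long (radially) x 14 mm wide x 34 mm high, 100 mm out from the axis and 61 mm above the table on the start ledge; turns and rises with the handle; x axis radially outward. A steel arm joins it to a round cap, 94 mm, over the axis; a tongue opposite swings over the tray's rim. Free space below it to 12 mm above the table
- latch (a joint): turn of the handle about the vertical axis, rad; 0 = along the dock's +x, growing counter-clockwise from above, pi/2 = along the dock's +y, away from the tray. Starts at 0 to 0.25, ends at 2.6. The notch lies somewhere from 1.1 to 2.2, different each time, hidden under the cap; find it by feel. Pushing the grip over the hump takes 1 to 4 N, out of the notch some 4 to 10 N (over 40 N is too much)
- latch_lift (a joint): rise of the handle, m; about 0 on the start ledge. Turning makes a cam lift it to about +0.007 on the hump (it must be free to rise and fall; a spring of 5 to 8 N presses it down and slides it back if let go on the ramp), then it drops to about -0.005, only in the notch, and stays there when let go. Pushed past, it rises to 0 again on a far ledge; pushed back from there it drops in again
- roll: bystander: paper roll, 104 mm diameter, 100 mm high, origin at the centre of its underside
- sanitizer: bystander: bottle 60 mm diameter, 150 mm high, origin at the centre of its underside
- wipes: bystander: blue pack of wipes 100 x 180 x 55 mm, origin at the centre of its underside
There are look-alikes about, which are no part of the job. What is shaped like the part that bears carton_center but red is not meant. Of the things that look like the part that bears jar_center, the smaller one is meant.

How it is judged:
At the end, for the whole second after the job is handed in: Handle in its notch (lift below -3.5 mm, turned beyond 0.9 rad); carton flat in the tray, within 9 mm in x and y and 0.2 rad of its rectangle; jar upright within 9 mm of the circle's centre; tray within 10 mm of its start; toothbrush case within 10 mm and 0.15 rad of its outline (value of joint latch_lift below -0.0035 m and value of joint latch above 0.9 rad and x of carton_center in the frame of carton_spot between -0.009 and 0.009 m and y of carton_center in the frame of carton_spot between -0.009 and 0.009 m and z of carton_center in the frame of carton_spot between 0.013 and 0.023 m and angle between the y axis of carton_center and the y axis of carton_spot, either way round below 0.2 rad and angle between each of carton_center, jar_center's own z axis and vertical below 0.1 rad and horizontal distance between jar_center and jar_spot below 0.009 m and z of jar_center in the frame of jar_spot between 0.016 and 0.026 m and distance of tray from where it was at the start of the episode below 0.01 m and angle between tray's own z axis and vertical below 0.05 rad and y of case in the frame of tray between 0.042 and 0.062 m and x of case in the frame of tray between -0.01 and 0.01 m and angle between the x axis of case and the x axis of tray, either way round below 0.15 rad and z of case in the frame of tray between -0.002 and 0.01 m); the robot touches nothing.
It fails at once if the latch (or its plate) is pushed with more than 40 N (contact force between dock and the fingers above 40 N or contact force between dock and the arm above 40 N).
It fails at once if the roll, bottle or pack of wipes is moved by more than 30 mm (distance of any of roll, sanitizer, wipes from where it was at the start of the episode above 0.03 m).
It also fails if it takes over 64 s, if anything falls off the work surface, if the arm or the gripper's body presses on something with over 40 N, if the wrist force passes 120 N, or if a joint passes its speed limit or range.

### The arm

A 6-joint arm with a two-finger parallel gripper is mounted at the origin on the work surface. World frame = base frame: x ahead of the robot, y to its left, z up, the work surface at z = 0. Lengths are in m, angles in rad, forces in N, time in s.
With the tool pointing down it reaches from about 0.3 to 0.85 m from the base axis. Payload 5.4 kg.
Tool frame: the origin (TCP) lies midway between the tips of the shut fingers; the grasp point (between the pads) lies 19 mm behind it; z points along the fingers, y is the direction in which the jaws open and shut (so a half turn about z gives the same grasp; the last joint's range is limited). The gripper opens to 85 mm and grips with 20 to 120 N. Pads are 22 mm wide; open, the fingers measure 114 mm over their backs; the gripper's body (76 mm by 85 mm) begins 54 mm behind the grasp point. The pads swing forward as they close: fully open they stand 13 mm farther back than shut.
Start: joints at [-1.338, 0.158, 1.597, -0, 1.386, -0.21], TCP at [0.246, -0.52, 0.199] pointing down, gripper open.
Joint ranges: [-2.91, 2.91], [-0.94, 2.29], [0.18, 2.7], [-1.29, 4.43], [0.17, 2.64], [-3, 3]. Speed limits (rad/s): [2.57, 2.57, 3.14, 3.14, 3.14, 3.14].

### API

Orientations are given as a 3x3 rotation matrix whose columns are the frame's x, y, z axes.
In Python, from rig import r gives the robot as it stands.
- The arm moves only by the tool move_arm, never from a script. Its argument "deltas" is a list of rows, each a list of 6 numbers: the shift along the tool's x, y, z in mm, then the turn, a rotation vector about the tool's x, y, z in rad. In form: [[tx, ty, tz, ax, ay, az], ...]. A call has 1 to 8 rows; each row is the pose to reach, as a shift and turn from the pose commanded when the call began, along the tool's axes at that moment; what a row does not reach only later rows make up. A row lasts 1/8 s, in which the tool goes at most 62.5 mm and 10.7 degrees, less where a joint would pass 70% of its speed; a pose out of reach is approached as far as the arm can. A call with a gripper value outside its range is refused whole. "claw" is the closure, from 0 (fully open) to 1 (shut), set as the call begins (left out, the last holds). The fingers move at their own pace and stop on an object; "newtons" is the grip in N (left out, the last holds). Time passes only in rows, so rows that repeat a pose let the fingers close. It gives the time, the measured TCP pose, the force and the opening at its end, in the units of the state.
- r.get_state(): the state, without advancing time (a new reading comes with each control period).
- r.capture(name): name is "scene" or "top" or "wrist"; returns the picture (400x640x3 uint8, red, green, blue); there is no depth.
- r.calibration(name): a dict with "K" (3x3 intrinsics, pixels), "extrinsics" (4x4, takes a point from world to camera coordinates); the wrist camera has in their place "tool_from_camera" (4x4, takes a point from camera to tool coordinates, whose origin is the TCP and whose axes are the flange's). Camera axes: x right, y down, z forward; pixel columns grow to the right and rows downward; lengths in m; the calibration is good to about 2 mm. A picture is of the moment at which its call begins: read the wrist's pose just before it. calibration takes no time and is no camera call.
- r.hand_in(): hands the job in, once; it reports no verdict.
The state is a dict: "clock": time; "qpos": joint angles; "joint_vel": joint speeds; "joint_torque": joint torques, N m; "tool_pos": TCP position; "orientation": TCP orientation; "wrist_force": force on the tool from outside, world axes, zero at the start; "wrist_torque": the same for the moment, N m; "grip_width": finger opening in m.
Only numpy, scipy, OpenCV 4.12 (cv2) and the standard library are available. Lean on these libraries where they do the work, as an engineer would, in place of code of your own. Each camera call takes 0.05 s, during which the arm holds its last target. There are 200 camera calls.

## Working session

There is one attempt and no reset: what is moved stays moved. The work goes in short steps, Python scripts to look and compute and a tool call to move; the robot and the scene stay as the last step left them, time stands still between calls to the robot, and variables do not carry over. Pictures are saved under pics/ and viewed, about 8 in all and at most 12, crops included, and the job is handed in when it is done.

Besides the shell and the picture viewer there is one more tool, called after "Request:" as a command line: name --pt "numbers of a row" for each row, then --argument value for the rest. move_arm: Moves the arm, as the interface text tells. Its arguments: {"type":"object","properties":{"deltas":{"type":"array"},"claw":{"type":"number"},"newtons":{"type":"number"}},"required":["deltas"]}

```bash
mkdir -p pics; ls; python3 - <<'E'
from rig import r
import cv2
for n in("scene","top"):
    cv2.imwrite(f"pics/{n}0.png",r.capture(n)[:,:,::-1])
    print(r.calibration(n))
print(r.calibration("wrist"));print(r.get_state())
E
```

```text
pics
{'K': array([[374.0174932 ,   0.        , 321.96337817],
       [  0.        , 374.0174932 , 202.80846223],
       [  0.        ,   0.        ,   1.        ]]), 'extrinsics': array([[ 5.72720329e-01,  8.19750196e-01, -1.02006903e-03,
        -2.79896770e-01],
       [ 6.83943965e-01, -4.78524230e-01, -5.50667971e-01,
        -3.05434618e-01],
       [-4.51898305e-01,  3.14681071e-01, -8.34723754e-01,
         1.44758117e+00],
       [ 0.00000000e+00,  0.00000000e+00,  0.00000000e+00,
         1.00000000e+00]])}
{'K': array([[398.32896847,   0.        , 319.99702647],
       [  0.        , 398.32896847, 201.61957637],
       [  0.        ,   0.        ,   1.        ]]), 'extrinsics': array([[-0.01454286, -0.99987334, -0.00646654, -0.01344013],
       [-0.99470283,  0.01512522, -0.10167351,  0.52641325],
       [ 0.10175844,  0.00495366, -0.9947968 ,  1.3823833 ],
       [ 0.        ,  0.        ,  0.        ,  1.        ]])}
{'K': array([[338.66007508,   0.        , 316.79622029],
       [  0.        , 338.66007508, 199.54621337],
       [  0.        ,   0.        ,   1.        ]
[... 462 characters left out ...]
,
        1.38619052e+00, -2.10113269e-01]), 'joint_vel': array([ 0.00072311, -0.0023048 , -0.00366941,  0.00124481,  0.00024221,
        0.00079942]), 'joint_torque': array([-5.33725597e-04, -3.96990681e+01, -3.32337642e+01, -2.05057340e-04,
        4.19203119e-03,  2.26167441e-05]), 'tool_pos': array([ 0.24621606, -0.51895092,  0.19769183]), 'orientation': array([[ 9.03543920e-01,  4.28495302e-01, -4.01963601e-04],
       [ 4.28495339e-01, -9.03542416e-01,  1.68701502e-03],
       [ 3.59686846e-04, -1.69653169e-03, -9.99998496e-01]]), 'wrist_force': array([-0.02325291, -0.26433361,  1.02087102]), 'wrist_torque': array([0.01625553, 0.04559822, 0.00081871]), 'grip_width': 0.0853783672160167}
```

View pics/top0.png

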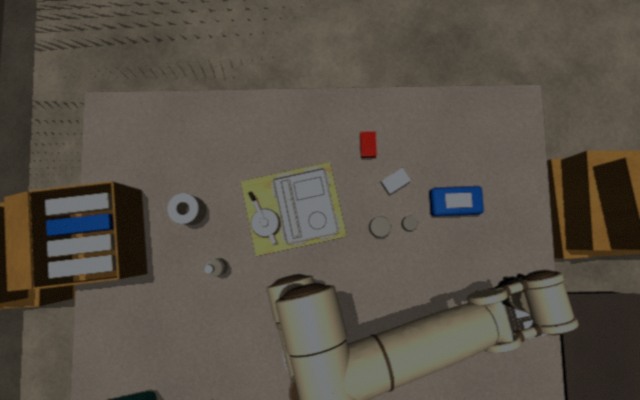

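View pics/scene0.png

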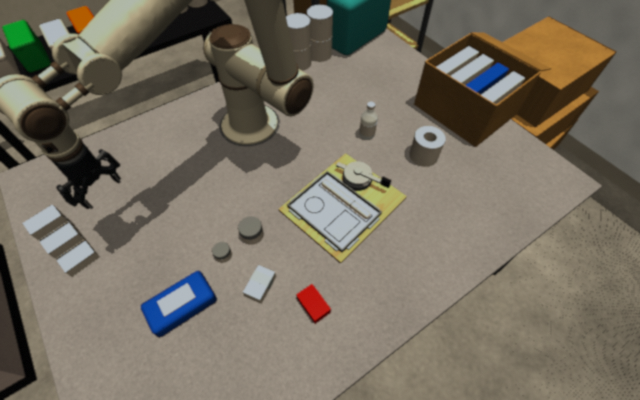

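The top view shows the pale carton at (396,181) and a red look-alike at (368,145). There are two jars, a smaller one at (410,222) and a larger one at (380,227). The tray is near (308,206), the latch cap at (265,222) and the black grip at (252,196). The pale carton and the smaller jar fit the description; I'll confirm both in one enlarged crop.

```bash
python3 - <<'E'
import cv2
im=cv2.imread("pics/top0.png")[155:265,235:435]
im=cv2.convertScaleAbs(cv2.resize(im,None,fx=4,fy=4,interpolation=cv2.INTER_CUBIC),alpha=1.3)
cv2.imwrite("pics/crop0.png",im)
E
```

```text
(no output)
```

View pics/crop0.png

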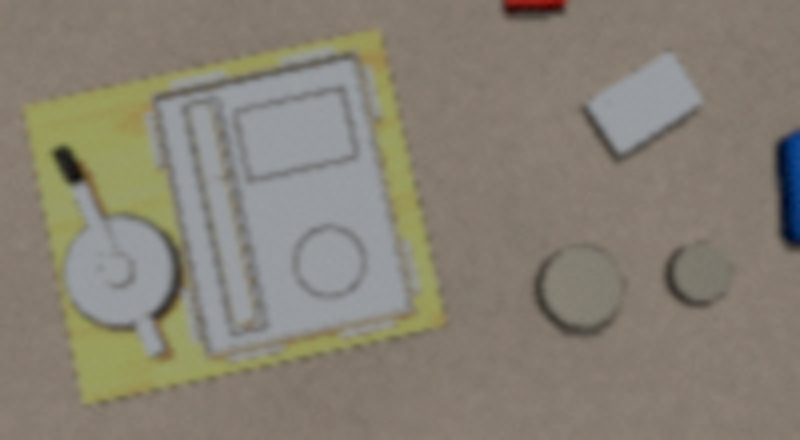

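The crop confirms both: the pale carton is centred near crop (643,105), and the smaller jar is at (700,273), with the larger look-alike at (580,288). The rectangle is at (296,134), the circle at (330,261), the grip at (69,164) and the cap at (121,270).

```bash
cat > h.py <<'E'
import numpy as np
from rig import r
def ray(name,uv,z,pose=None):
    """world points on the plane z seen at pixels uv"""
    c=r.calibration(name);uv=np.atleast_2d(np.array(uv,float))
    d=(np.linalg.inv(c["K"])@np.c_[uv,np.ones(len(uv))].T).T
    if name=="wrist":
        s=pose or r.get_state();T=np.eye(4);T[:3,:3]=s["orientation"];T[:3,3]=s["tool_pos"]
        T=T@c["tool_from_camera"]
    else: T=np.linalg.inv(c["extrinsics"])
    d=d@T[:3,:3].T; o=T[:3,3]
    return o+d*((z-o[2])/d[:,2])[:,None]
def yaw(d): return np.arctan2(d[1],d[0])
def tool(p,y=None):
    """shift in tool axes (mm) to bring TCP to p; y: yaw wanted for jaws' axis -> turn about tool z"""
    s=r.get_state();R=np.array(s["orientation"])
    out=R.T@(np.array(p)-s["tool_pos"])*1000
    a=None
    if y is not None:
        v=R.T@[np.cos(y),np.sin(y),0]; a=np.arctan2(v[1],v[0])-np.pi/2; a=(a+np.pi/2)%np.pi-np.pi/2
    return np.round(out,1),a
E
python3 - <<'E'
from h import *
np.set_printoptions(precision=4,suppress=True)
f=lambda l:[((u+.5)/4-.5+235,(v+.5)/4-.5+155) for u,v in l]
P=lambda l,z:ray("top",f(l),z)
d=P([(25,104),(380,30),(443,325),(86,404)],.012);print("dock",d[:,:2].tolist(),d.mean(0),yaw(d[0]-d[3]),yaw(d[1]-d[2]),yaw(d[0]-d[1])-np.pi/2,np.linalg.norm(d[0]-d[1]),np.linalg.norm(d[0]-d[3]))
t=P([(155,97),(355,56),(410,314),(210,355)],.03);print("tray",t.mean(0),yaw(t[0]-t[3]),yaw(t[1]-t[2]),np.linalg.norm(t[0]-t[1]),np.linalg.norm(t[0]-t[3]))
q=P([(234,110),(346,88),(356,157),(249,181)],.016);print("rect",q.mean(0),yaw(q[0]-q[1])-np.pi/2,yaw(q[0]-q[3]))
print("circ",P([(330,261)],.016))
c=P([(585,104),(672,54),(702,100),(622,157)],.036);print("carton",c.mean(0),yaw(c[1]-c[0]),yaw(c[2]-c[3]),np.linalg.norm(c[0]-c[1]),np.linalg.norm(c[0]-c[3]))
print("jar",P([(700,273)],.042),"big",P([(580,288)],.05))
g=P([(69,164)],.078)[0];a=P([(121,270)],.094)[0];print("grip",g,"cap",a,yaw(g-a),np.linalg.norm((g-a)[:2]))
print("roll,san,wipes",ray("top",[(183,209)],.1),ray("top",[(213,268)],.15),ray("top",[(457,201)],.055))
s=r.get_state();print(yaw(s["orientation"][:,0]))
# latch axis predicted from dock
y=yaw(t[0]-t[3]);R=np.array([[np.cos(y),-np.sin(y)],[np.sin(y),np.cos(y)]]);print("axis pred",t.mean(0)[:2]+R@[-.03,.15])
E
```

```text
dock [[0.6079436990946825, 0.26243905828010033], [0.6704837887503041, -0.05804291988980895], [0.4043345258137284, -0.10931120685704143], [0.33949502074161164, 0.20702613046615106]] [0.5056 0.0755 0.012 ] 0.20356005927450707 0.19029891742672567 0.19272186194643637 0.32652712160834574 0.27410816383031067
tray [0.5121 0.0311 0.03  ] 0.2047331183853905 0.1918313572700435 0.1814295043601318 0.23351341197228537
rect [0.5765 0.0185 0.016 ] 0.1805825056002477 0.19822113258424237
circ [[ 0.4623 -0.0101  0.016 ]]
carton [ 0.5959 -0.2904  0.036 ] -1.0633587608624766 -0.9689019630502961 0.08954019782710337 0.05684345614171671
jar [[ 0.4456 -0.3317  0.042 ]] big [[ 0.4339 -0.226   0.05  ]]
grip [0.545 0.211 0.078] cap [0.453  0.1642 0.094 ] 0.4696537504553263 0.10325153631089308
roll,san,wipes [[0.5008 0.4382 0.1   ]] [[0.3067 0.3212 0.15  ]] [[ 0.5182 -0.4953  0.055 ]]
0.4428268611498151
axis pred [0.4522 0.1718]
```

Request:
move_arm --pt "50 -13 8 0 0 -0.1" --pt "100 -26 16 0 0 -0.2" --pt "150 -40 24 0 0 -0.3" --pt "200 -53 32 0 0 -0.4" --pt "250 -66 40 0 0 -0.5" --pt "283 -75 48 0 0 -0.557" --pt "283 -75 48 0 0 -0.557" --pt "283 -75 48 0 0 -0.557" --claw 0

```text
clock: 1.1
tool_pos: [0.4695, -0.3308, 0.1504]
orientation: [[0.541, 0.841, -0.001], [0.841, -0.541, -0.0], [-0.0, -0.001, -1.0]]
wrist_force: [-0.5, -0.1, 0.2]
grip_width: 0.0853
```

```bash
python3 - <<'E'
from h import *
import cv2,pickle
s=r.get_state();im=r.capture("wrist");pickle.dump(s,open("s1.pkl","wb"));cv2.imwrite("pics/w1.png",im[:,:,::-1])
print(s["clock"],s["tool_pos"],yaw(s["orientation"][:,0]))
c=r.calibration("wrist");T=np.eye(4);T[:3,:3]=s["orientation"];T[:3,3]=s["tool_pos"];T=np.linalg.inv(T@c["tool_from_camera"])
for p in [(.4456,-.3317,.042),(.5959,-.2904,.036)]:
    q=c["K"]@(T@np.r_[p,1])[:3];print(q[:2]/q[2])
E
```

```text
1.1 [ 0.46948321 -0.33078245  0.15043035] 0.999383438674291
[294.86018468 202.3963149 ]
[423.11829781  61.33098566]
```

View pics/w1.png

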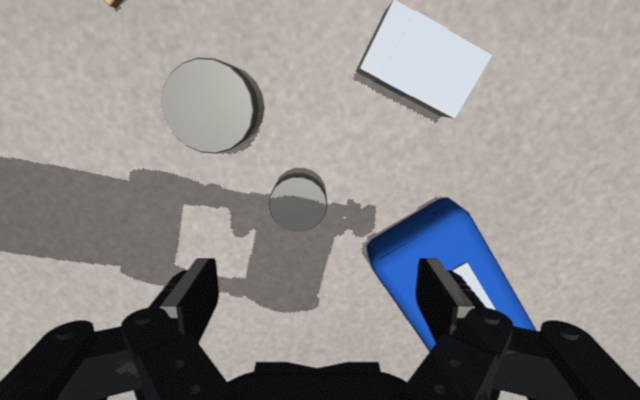

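The wrist view shows the small jar's top centred at (298,203) and the big one at (210,105). The carton's top corners are (394,0), (491,55), (455,117) and (360,70).

```bash
python3 - <<'E'
from h import *
import pickle
s=pickle.load(open("s1.pkl","rb"))
j=ray("wrist",[(298.5,203)],.042,s)[0];print("jar",j)
c=ray("wrist",[(394,0),(491,55),(455,117),(360,70)],.036,s);print("carton",c.mean(0),yaw(c[1]-c[0]),yaw(c[2]-c[3]),yaw(c[0]-c[3]),yaw(c[1]-c[2]),[np.linalg.norm(c[i]-c[i-1]).round(4) for i in range(4)])
print(tool([j[0],j[1],.008]))
E
```

```text
jar [ 0.44798792 -0.33389507  0.042     ]
carton [ 0.59730797 -0.29178618  0.036     ] -1.0248330532112373 -0.9990056427919164 0.5504996933413114 0.5533260095754509 [np.float64(0.0553), np.float64(0.0884), np.float64(0.053), np.float64(0.0886)]
(array([-13.8, -16.5, 142.7]), None)
```

Request:
move_arm --pt "-14 -16 50 0 0 0" --pt "-14 -16 100 0 0 0" --pt "-14 -16 130 0 0 0" --pt "-14 -16 143 0 0 0" --pt "-14 -16 143 0 0 0"

```text
clock: 1.78
tool_pos: [0.4485, -0.3341, 0.0076]
orientation: [[0.541, 0.841, -0.0], [0.841, -0.541, 0.0], [0.0, -0.0, -1.0]]
wrist_force: [0.2, -0.1, -0.1]
grip_width: 0.0852
```

Request:
move_arm --pt "0 0 0 0 0 0" --pt "0 0 0 0 0 0" --pt "0 0 0 0 0 0" --pt "0 0 0 0 0 0" --pt "0 0 0 0 0 0" --claw 1 --newtons 30

```text
clock: 2.4
tool_pos: [0.4497, -0.3345, 0.0094]
orientation: [[0.54, 0.842, 0.001], [0.842, -0.54, -0.002], [-0.001, 0.002, -1.0]]
wrist_force: [-1.8, 1.2, 7.1]
grip_width: 0.0003
```

```bash
python3 - <<'E'
from h import *
s=r.get_state();print(s["clock"],s["tool_pos"],s["grip_width"],s["wrist_force"])
# jar spot / axis in tool coordinates, turn to tool-x yaw .195
print(tool([.4623,-.0101,.12],.195+np.pi/2))
E
```

```text
2.4 [ 0.44965824 -0.33454544  0.00936677] 0.00028068246476163085 [-1.77731618  1.16190971  7.13228429]
(array([ 279.8, -164.4, -111.2]), np.float64(0.8050580151255748))
```

The fingers shut completely, so the grasp missed. I'll look before doing anything else.

```bash
python3 - <<'E'
from h import *
import cv2
cv2.imwrite("pics/w2.png",r.capture("wrist")[:,:,::-1])
E
```

```text
(no output)
```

View pics/w2.png

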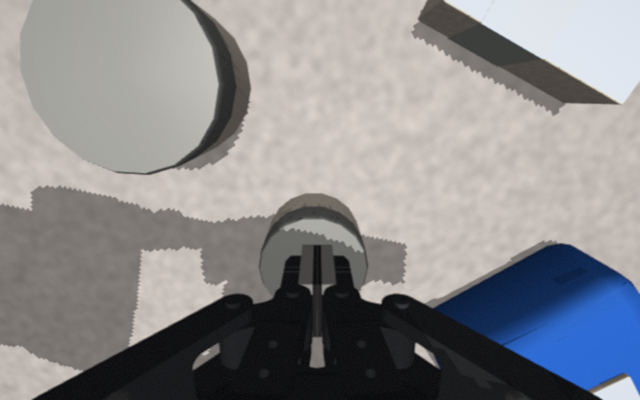

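The shut tips appear to be resting on the jar's lid: there is 7 N upward, and they project at v≈245 where the stated TCP would project at 218. That puts the real fingertips about 35 mm short of the reported TCP. I'll open, back off and re-measure.

Request:
move_arm --pt "0 0 -30 0 0 0" --pt "0 0 -70 0 0 0" --pt "0 0 -70 0 0 0" --pt "0 0 -70 0 0 0" --claw 0

```text
clock: 2.95
tool_pos: [0.4487, -0.3334, 0.0774]
orientation: [[0.54, 0.841, -0.0], [0.841, -0.54, 0.0], [0.0, -0.0, -1.0]]
wrist_force: [0.0, 0.5, -0.7]
grip_width: 0.0723
```

```bash
python3 - <<'E'
from h import *
import cv2,pickle
s=r.get_state();im=r.capture("wrist");pickle.dump(s,open("s3.pkl","wb"));cv2.imwrite("pics/w3.png",im[:,:,::-1])
print(s["clock"],s["tool_pos"],s["grip_width"],s["wrist_force"])
E
```

```text
2.95 [ 0.44874233 -0.33339342  0.07736465] 0.07226951584025605 [ 0.02605321  0.50674508 -0.66576524]
```

View pics/w3.png

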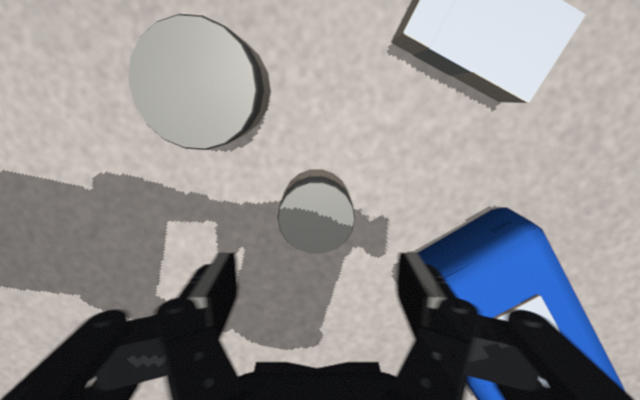

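The jar's lid is centred at (316,215), directly under the tool, and its apparent 52 mm diameter fits the camera height. So the camera is right and the tips sit about 33 mm behind the reported TCP; I'll go that much deeper while watching the force.

Request:
move_arm --pt "0 0 50 0 0 0" --pt "0 0 85 0 0 0" --pt "0 0 101 0 0 0" --pt "0 0 101 0 0 0" --claw 0

```text
clock: 3.5
tool_pos: [0.448, -0.3326, -0.0248]
orientation: [[0.54, 0.841, -0.002], [0.841, -0.54, 0.002], [0.001, -0.003, -1.0]]
wrist_force: [-0.4, -0.0, 0.5]
grip_width: 0.0857
```

Request:
move_arm --pt "0 0 0 0 0 0" --pt "0 0 0 0 0 0" --pt "0 0 0 0 0 0" --pt "0 0 0 0 0 0" --claw 1 --newtons 30

```text
clock: 4.0
tool_pos: [0.4499, -0.3347, -0.0216]
orientation: [[0.54, 0.841, 0.002], [0.841, -0.54, -0.002], [-0.001, 0.003, -1.0]]
wrist_force: [-0.5, 1.7, 5.8]
grip_width: 0.0505
```

Request:
move_arm --pt "0 0 -50 0 0 0" --pt "0 0 -110 0 0 0" --pt "40 -35 -122 0 0 0.15" --pt "80 -70 -122 0 0 0.3" --pt "120 -105 -122 0 0 0.45" --pt "160 -139 -122 0 0 0.6" --pt "200 -173 -122 0 0 0.72" --pt "240 -208 -122 0 0 0.805"

```text
clock: 5.0
tool_pos: [0.4032, -0.0178, 0.0989]
orientation: [[0.982, 0.19, 0.001], [0.19, -0.982, -0.0], [0.001, 0.0, -1.0]]
wrist_force: [1.2, 0.2, -2.0]
grip_width: 0.0506
```

Request:
move_arm --pt "0 0 0 0 0 0" --pt "0 0 0 0 0 0"

```text
clock: 5.25
tool_pos: [0.4039, -0.0197, 0.0989]
orientation: [[0.981, 0.195, 0.001], [0.195, -0.981, -0.001], [0.001, 0.001, -1.0]]
wrist_force: [0.1, -0.3, -1.5]
grip_width: 0.0505
```

```bash
python3 - <<'E'
from h import *
import cv2,pickle
s=r.get_state();im=r.capture("wrist");pickle.dump(s,open("s4.pkl","wb"));cv2.imwrite("pics/w4.png",im[:,:,::-1])
print(s["clock"],s["tool_pos"],s["grip_width"],s["wrist_force"],yaw(s["orientation"][:,0]))
E
```

```text
5.25 [ 0.4039138  -0.01966141  0.09891887] 0.050527990929010926 [ 0.11504076 -0.34067211 -1.53813346] 0.19592443259314565
```

View pics/w4.png

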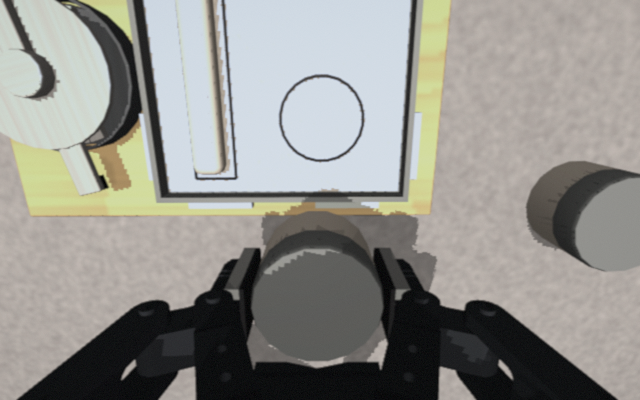

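The jar is held, with its lid about (317,295). The drawn circle is centred at (322,118), and the tray's inner corners are visible.

```bash
python3 - <<'E'
from h import *
import pickle
s=pickle.load(open("s4.pkl","rb"));np.set_printoptions(precision=4,suppress=True)
c=ray("wrist",[(322,118)],.016,s)[0]
j=ray("wrist",[(317,294)],.1625,s)[0];R=s["orientation"]
l=ray("wrist",[(280,118),(364,118),(251,294),(383,294)],.016,s)
print("spot",c,"dia",l[1]-l[0],"lid rel tool",R.T@(j-s["tool_pos"]))
print("shift to put lid over spot",R.T@(c-j)*1000,"tcp over spot",R.T@(c-s["tool_pos"])*1000)
e=ray("wrist",[(164,193),(405,193)],.016,s);print("edge yaw",yaw(e[0]-e[1])-np.pi/2)
E
```

```text
spot [ 0.463  -0.0109  0.016 ] dia [ 0.0122 -0.0614  0.    ] lid rel tool [ 0.0031 -0.0008 -0.0636]
shift to put lid over spot [ 56.5113   3.6042 146.5475] tcp over spot [59.6234  2.8258 82.968 ]
edge yaw 0.1960441278045324
```

Request:
move_arm --pt "40 2 0 0 0 0" --pt "57 3 30 0 0 0" --pt "57 3 70 0 0 0" --pt "57 3 95 0 0 0" --pt "57 3 101 0 0 0" --pt "57 3 104 0 0 0" --pt "57 3 104 0 0 0"

```text
clock: 6.18
tool_pos: [0.4611, -0.0119, -0.0044]
orientation: [[0.981, 0.193, 0.002], [0.193, -0.981, -0.001], [0.002, 0.001, -1.0]]
wrist_force: [-0.0, -0.3, -1.8]
grip_width: 0.0506
```

Request:
move_arm --pt "0 0 0 0 0 0" --pt "0 0 0 0 0 0" --pt "0 0 0 0 0 0" --claw 0.2

```text
clock: 6.55
tool_pos: [0.4605, -0.0113, -0.005]
orientation: [[0.981, 0.194, 0.001], [0.194, -0.981, -0.0], [0.001, 0.0, -1.0]]
wrist_force: [0.4, -0.7, -0.4]
grip_width: 0.0687
```

Request:
move_arm --pt "0 0 -40 0 0 0" --pt "0 0 -100 0 0 0" --pt "20 60 -130 0 0 -0.1" --pt "20 60 -130 0 0 -0.1"

```text
clock: 7.05
tool_pos: [0.4946, -0.0692, 0.1281]
orientation: [[0.957, 0.289, 0.007], [0.289, -0.957, -0.003], [0.006, 0.005, -1.0]]
wrist_force: [0.5, -0.0, -0.7]
grip_width: 0.0682
```

```bash
python3 - <<'E'
from h import *
s=r.get_state();print(s["clock"],s["tool_pos"],s["grip_width"],yaw(s["orientation"][:,0]))
# above carton, tool x yaw 2.122 : jaws yaw .552
p,a=tool([.5973,-.2918,.10]);y=yaw(s["orientation"][:,0]);print(p,"turn about tool z",-(2.122-y))
E
```

```text
7.05 [ 0.49464972 -0.06922158  0.1281295 ] 0.06823980890471126 0.29294188935037424
[ 33.8 242.6  29.6] turn about tool z -1.8290581106496258
```

Request:
move_arm --pt "4 30 0 0 0 -0.18" --pt "8 60 0 0 0 -0.36" --pt "12 90 0 0 0 -0.54" --pt "16 120 0 0 0 -0.72" --pt "20 150 0 0 0 -0.9" --pt "25 180 8 0 0 -1.08" --pt "30 210 20 0 0 -1.26" --pt "34 243 29 0 0 -1.44" --claw 0

```text
clock: 8.05
tool_pos: [0.5939, -0.2882, 0.0935]
orientation: [[-0.169, 0.986, -0.003], [0.986, 0.169, 0.002], [0.003, -0.002, -1.0]]
wrist_force: [0.9, -0.5, 0.3]
grip_width: 0.0855
```

Request:
move_arm --pt "0 0 0 0 0 -0.18" --pt "0 0 0 0 0 -0.36" --pt "0 0 0 0 0 -0.39" --pt "0 0 0 0 0 -0.39"

```text
clock: 8.55
tool_pos: [0.5941, -0.2882, 0.095]
orientation: [[-0.524, 0.852, -0.001], [0.852, 0.524, 0.001], [0.001, -0.0, -1.0]]
wrist_force: [-0.1, 0.9, 0.3]
grip_width: 0.0854
```

```bash
python3 - <<'E'
from h import *
s=r.get_state();print(s["clock"],s["tool_pos"],s["grip_width"],yaw(s["orientation"][:,0]),s["qpos"])
print(tool([.5973,-.2918,-.018],.552))
E
```

```text
8.55 [ 0.59411777 -0.28819668  0.09495682] 0.08538169916436895 2.122349260086617 [-6.34273154e-01  4.64069178e-01  1.42942142e+00  8.21917413e-05
  1.24939475e+00 -1.18585236e+00]
(array([ -4.9,   0.9, 113. ]), np.float64(-0.00044706640960101574))
```

Request:
move_arm --pt "-5 1 40 0 0 0" --pt "-5 1 80 0 0 0" --pt "-5 1 105 0 0 0" --pt "-5 1 113 0 0 0" --pt "-5 1 113 0 0 0"

```text
clock: 9.18
tool_pos: [0.598, -0.2925, -0.0172]
orientation: [[-0.525, 0.851, -0.0], [0.851, 0.525, 0.0], [0.0, 0.0, -1.0]]
wrist_force: [0.4, -0.2, 0.2]
grip_width: 0.0852
```

Request:
move_arm --pt "0 0 0 0 0 0" --pt "0 0 0 0 0 0" --pt "0 0 0 0 0 0" --pt "0 0 0 0 0 0" --claw 1 --newtons 30

```text
clock: 9.68
tool_pos: [0.599, -0.2934, -0.0156]
orientation: [[-0.526, 0.85, 0.002], [0.85, 0.526, -0.002], [-0.003, 0.001, -1.0]]
wrist_force: [-1.3, 0.5, 6.6]
grip_width: 0.0543
```

Request:
move_arm --pt "0 0 -50 0 0 0" --pt "0 0 -100 0 0 0.05" --pt "40 29 -115 0 0 0.1" --pt "80 58 -115 0 0 0.2" --pt "120 87 -115 0 0 0.3" --pt "160 116 -115 0 0 0.356" --pt "200 144 -115 0 0 0.356" --pt "200 144 -115 0 0 0.356"

```text
clock: 10.68
tool_pos: [0.6146, -0.0431, 0.0971]
orientation: [[-0.201, 0.98, -0.001], [0.98, 0.201, 0.001], [0.001, -0.001, -1.0]]
wrist_force: [-0.1, -0.7, -1.3]
grip_width: 0.0543
```

Request:
move_arm --pt "0 0 0 0 0 0" --pt "0 0 0 0 0 0"

```text
clock: 10.92
tool_pos: [0.6151, -0.048, 0.0975]
orientation: [[-0.195, 0.981, -0.0], [0.981, 0.195, -0.0], [-0.0, -0.0, -1.0]]
wrist_force: [-0.3, -0.5, -0.6]
grip_width: 0.0545
```

```bash
python3 - <<'E'
from h import *
import cv2,pickle
s=r.get_state();im=r.capture("wrist");pickle.dump(s,open("s5.pkl","wb"));cv2.imwrite("pics/w5.png",im[:,:,::-1])
print(s["clock"],s["tool_pos"],s["grip_width"],s["wrist_force"],yaw(s["orientation"][:,0]))
E
```

```text
10.925 [ 0.61513189 -0.04800429  0.09752528] 0.05451611195452392 [-0.28832628 -0.47240079 -0.59048948] 1.7671693327310343
```

View pics/w5.png

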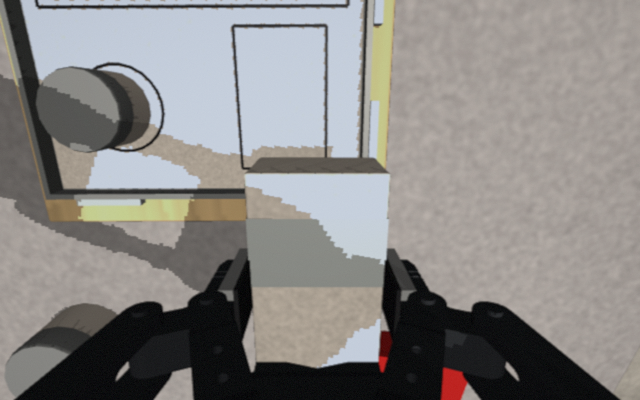

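The drawn rectangle's corners are (233,26), (326,25) and (243,168). The held carton's far top edge runs (247,173) to (389,173), and the placed jar's lid is at (78,109).

```bash
python3 - <<'E'
from h import *
import pickle
s=pickle.load(open("s5.pkl","rb"));np.set_printoptions(precision=4,suppress=True);R=s["orientation"]
q=ray("wrist",[(233,26),(326,25),(243,168)],.016,s);print("rect",(q[1]+q[2])/2,yaw(q[0]-q[2]),yaw(q[1]-q[0]),np.linalg.norm(q[0]-q[1]),np.linalg.norm(q[0]-q[2]))
e=ray("wrist",[(247,173),(389,173)],.149,s);m=e.mean(0);print("edge",(e-s["tool_pos"])@R,np.linalg.norm(e[1]-e[0]))
cc=((m-s["tool_pos"])@R)-[.045,0,0];print("carton rel tool",cc)
print("shift",((q[1]+q[2])/2-s["tool_pos"])@R*1000-cc*1000)
print("jar",ray("wrist",[(78,109)],.058,s))
E
```

```text
rect [0.5769 0.0181 0.016 ] 1.7736281359764399 0.20594992290646788 0.06403046702831086 0.09932864046152169
edge [[ 0.0474 -0.0254 -0.0515]
 [ 0.0474  0.028  -0.0515]] 0.0533449563298389
carton rel tool [ 0.0024  0.0013 -0.0515]
shift [ 69.958  -25.9034 132.9989]
jar [[ 0.4584 -0.0101  0.058 ]]
```

Request:
move_arm --pt "35 -12 0 0 0 0" --pt "70 -25 10 0 0 0" --pt "70 -25 50 0 0 0" --pt "70 -25 80 0 0 0" --pt "70 -25 92 0 0 0" --pt "70 -25 96 0 0 0" --pt "70 -25 97 0 0 0" --pt "70 -25 97 0 0 0"

```text
clock: 11.98
tool_pos: [0.578, 0.0167, 0.0018]
orientation: [[-0.197, 0.98, 0.002], [0.98, 0.197, -0.0], [-0.001, 0.002, -1.0]]
wrist_force: [0.0, -0.4, -1.4]
grip_width: 0.0539
```

Request:
move_arm --pt "0 0 0 0 0 0" --pt "0 0 0 0 0 0" --pt "0 0 0 0 0 0" --claw 0.2

```text
clock: 12.35
tool_pos: [0.5772, 0.0169, 0.0009]
orientation: [[-0.197, 0.98, 0.001], [0.98, 0.197, -0.0], [-0.0, 0.001, -1.0]]
wrist_force: [-0.3, 0.0, 0.8]
grip_width: 0.0684
```

Request:
move_arm --pt "0 0 -40 0 0 0" --pt "0 0 -100 0 0 0" --pt "-30 30 -130 0 0 0" --pt "-60 60 -130 0 0 0" --pt "-60 60 -130 0 0 0" --pt "-60 60 -130 0 0 0"

```text
clock: 13.1
tool_pos: [0.6469, -0.0297, 0.13]
orientation: [[-0.197, 0.98, -0.001], [0.98, 0.197, 0.001], [0.001, -0.001, -1.0]]
wrist_force: [-0.3, 0.4, 0.2]
grip_width: 0.0683
```

```bash
python3 - <<'E'
from h import *
import cv2,pickle
s=r.get_state();im=r.capture("wrist");pickle.dump(s,open("s6.pkl","wb"));cv2.imwrite("pics/w6.png",im[:,:,::-1])
print(s["clock"],s["tool_pos"],s["grip_width"],s["wrist_force"],yaw(s["orientation"][:,0]))
E
```

```text
13.1 [ 0.64685078 -0.02967958  0.12996567] 0.06826878473641396 [-0.28404558  0.43076563  0.21186605] 1.7687766804284983
```

View pics/w6.png

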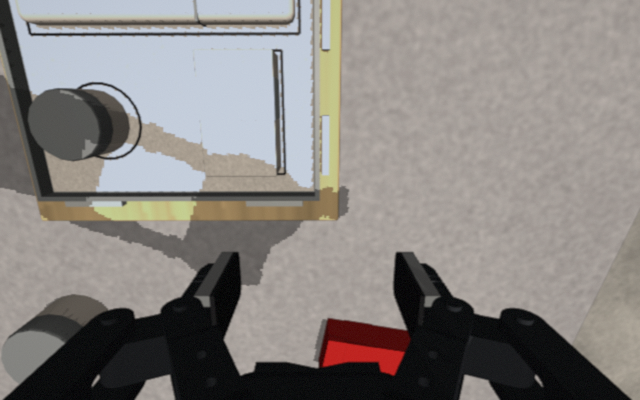

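The carton sits within its rectangle, with top corners about (194,50), (275,50), (278,175) and (202,177). The jar's lid is at about (68,125), and the circle spans u≤141, v 83–159.

```bash
python3 - <<'E'
from h import *
import pickle
s=pickle.load(open("s6.pkl","rb"));np.set_printoptions(precision=4,suppress=True)
c=ray("wrist",[(194,50),(275,50),(278,175),(202,177)],.052,s);print("carton",c.mean(0),yaw(c[1]-c[2]),"rect .5769 .0181")
j=ray("wrist",[(68,125),(30,125),(104,125)],.058,s);print("jar",j[0],np.linalg.norm(j[1]-j[2]))
k=ray("wrist",[(141,121),(103,83),(103,159)],.016,s);print("circle",k,(k[1]+k[2])/2, k[0]-.0305*(k[0]-k[1:].mean(0))/np.linalg.norm(k[0]-k[1:].mean(0)))
# latch: target frame
t=np.array([.512,.031]);Y=.196;Rz=np.array([[np.cos(Y),-np.sin(Y)],[np.sin(Y),np.cos(Y)]])
# axis from spots: use rect & circle measured vs tray offsets unknown -> tray/dock estimate
a=t+Rz@[-.03,.15];print("axis",a)
for th in (.1,.2,.3,1.1,2.2): print(th,a+.1*np.array([np.cos(th+Y),np.sin(th+Y)]))
E
```

```text
carton [0.5785 0.0193 0.052 ] 1.7593351910720347 rect .5769 .0181
jar [ 0.4612 -0.0101  0.058 ] 0.053274002002185156
circle [[ 0.4921 -0.0038  0.016 ]
 [ 0.4603  0.0205  0.016 ]
 [ 0.4615 -0.0427  0.016 ]] [ 0.4609 -0.0111  0.016 ] [ 0.4624 -0.0107  0.016 ]
axis [0.4534 0.1723]
0.1 [0.549  0.2015]
0.2 [0.5456 0.2109]
0.3 [0.5413 0.2199]
1.1 [0.4805 0.2685]
2.2 [0.3799 0.2401]
```

Carton and jar are both within about 2 mm of their marks. Next is the latch: I'll straddle the grip loosely so that it can rise and fall, and so I can push it either way.

Request:
move_arm --pt "30 -6 0 0 0 0.172" --pt "60 -12 0 0 0 0.344" --pt "95 -19 0 0 0 0.515" --pt "130 -26 0 0 0 0.687" --pt "165 -33 0 0 0 0.859" --pt "200 -40 5 0 0 1.03" --pt "230 -46 10 0 0 1.2" --pt "256 -52 10 0 0 1.373" --claw 0.5

```text
clock: 14.15
tool_pos: [0.544, 0.2122, 0.12]
orientation: [[0.924, 0.382, -0.002], [0.382, -0.924, -0.0], [-0.002, -0.001, -1.0]]
wrist_force: [-0.0, 0.5, 0.0]
grip_width: 0.0431
```

Request:
move_arm --pt "0 0 0 0 0 0" --pt "0 0 0 0 0 0" --pt "0 0 0 0 0 0"

```text
clock: 14.52
tool_pos: [0.5465, 0.21, 0.1207]
orientation: [[0.923, 0.386, 0.0], [0.386, -0.923, -0.0], [0.0, 0.0, -1.0]]
wrist_force: [-0.8, -0.3, -0.7]
grip_width: 0.0428
```

```bash
python3 - <<'E'
from h import *
import cv2,pickle
s=r.get_state();im=r.capture("wrist");pickle.dump(s,open("s7.pkl","wb"));cv2.imwrite("pics/w7.png",im[:,:,::-1])
print(s["clock"],s["tool_pos"],s["grip_width"],s["wrist_force"],yaw(s["orientation"][:,0]),s["qpos"])
print(tool([.5456,.2109,.014],.396+np.pi/2))
E
```

```text
14.525 [0.54646289 0.20998972 0.120708  ] 0.042821020029417046 [-0.80093919 -0.30155054 -0.70603294] 0.3960250228033925 [ 1.60723692e-01  2.54159324e-01  1.64489220e+00 -2.14262262e-04
  1.24231967e+00  1.33556412e+00]
(array([ -0.5,  -1.2, 106.7]), np.float64(-0.00038179905855439955))
```

View pics/w7.png

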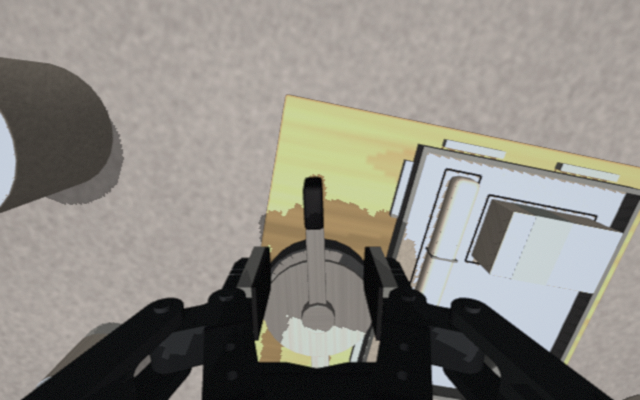

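```bash
python3 - <<'E'
from h import *
import pickle
s=pickle.load(open("s7.pkl","rb"));np.set_printoptions(precision=4,suppress=True)
g=ray("wrist",[(314,178),(314,203),(314,229),(318,310)],.078,s);print(g);print((g-s["tool_pos"])@s["orientation"])
E
```

```text
[[0.5671 0.2215 0.078 ]
 [0.551  0.2148 0.078 ]
 [0.5336 0.2076 0.078 ]
 [0.4746 0.1798 0.078 ]]
[[ 0.0234 -0.0027  0.0427]
 [ 0.0061 -0.0027  0.0427]
 [-0.0128 -0.0028  0.0427]
 [-0.078   0.0001  0.0427]]
```

The grip's top is at (314,203), between the fingers and within 6 mm of the tool. Descending around it.

Request:
move_arm --pt "3 -2 40 0 0 0" --pt "3 -2 75 0 0 0" --pt "3 -2 95 0 0 0" --pt "3 -2 107 0 0 0" --pt "3 -2 107 0 0 0" --pt "3 -2 107 0 0 0"

```text
clock: 15.32
tool_pos: [0.5494, 0.2139, 0.015]
orientation: [[0.923, 0.386, 0.002], [0.386, -0.923, 0.0], [0.002, 0.001, -1.0]]
wrist_force: [-0.5, 0.5, -0.3]
grip_width: 0.0429
```

Request:
move_arm --pt "0 0 0 0 0 0" --pt "0 0 0 0 0 0" --pt "0 0 0 0 0 0" --claw 0.68 --newtons 20

```text
clock: 15.7
tool_pos: [0.5483, 0.2138, 0.0139]
orientation: [[0.923, 0.386, 0.0], [0.386, -0.923, 0.0], [0.0, 0.0, -1.0]]
wrist_force: [-0.2, 0.2, 0.6]
grip_width: 0.0272
```

Request:
move_arm --pt "0 -5 0 0 0 -0.05" --pt "-0.5 -10 0 0 0 -0.1" --pt "-1 -15 0 0 0 -0.15" --pt "-2 -20 0 0 0 -0.2" --pt "-2 -20 0 0 0 -0.2"

```text
clock: 16.32
tool_pos: [0.5385, 0.2316, 0.0136]
orientation: [[0.828, 0.561, -0.0], [0.561, -0.828, 0.0], [-0.0, -0.0, -1.0]]
wrist_force: [-0.9, 0.1, 0.6]
grip_width: 0.0275
```

Request:
move_arm --pt "0 -5 0 0 0 -0.05" --pt "-0.5 -10 0 0 0 -0.1" --pt "-1 -15 0 0 0 -0.15" --pt "-2 -20 0 0 0 -0.2" --pt "-2 -20 0 0 0 -0.2"

```text
clock: 16.95
tool_pos: [0.5257, 0.2469, 0.0136]
orientation: [[0.701, 0.714, -0.0], [0.714, -0.701, 0.0], [0.0, -0.0, -1.0]]
wrist_force: [-0.2, -0.3, 1.1]
grip_width: 0.0277
```

Request:
move_arm --pt "0 -5 0 0 0 -0.05" --pt "-0.5 -10 0 0 0 -0.1" --pt "-1 -15 0 0 0 -0.15" --pt "-2 -20 0 0 0 -0.2" --pt "-2 -20 0 0 0 -0.2"

```text
clock: 17.58
tool_pos: [0.5101, 0.2595, 0.0136]
orientation: [[0.545, 0.838, -0.0], [0.838, -0.545, 0.0], [0.0, -0.0, -1.0]]
wrist_force: [-0.5, 0.7, -0.5]
grip_width: 0.0271
```

Request:
move_arm --pt "0 -5 0 0 0 -0.05" --pt "-0.5 -10 0 0 0 -0.1" --pt "-0.5 -10 0 0 0 -0.1"

```text
clock: 17.95
tool_pos: [0.5015, 0.2645, 0.0137]
orientation: [[0.459, 0.888, 0.0], [0.888, -0.459, 0.0], [0.0, -0.0, -1.0]]
wrist_force: [0.2, 0.8, 0.5]
grip_width: 0.0271
```

Request:
move_arm --pt "0 -5 0 0 0 -0.05" --pt "-0.5 -10 0 0 0 -0.1" --pt "-0.5 -10 0 0 0 -0.1"

```text
clock: 18.32
tool_pos: [0.4923, 0.2686, 0.0136]
orientation: [[0.368, 0.93, -0.0], [0.93, -0.368, 0.0], [0.0, -0.0, -1.0]]
wrist_force: [-0.2, 0.4, 0.3]
grip_width: 0.0275
```

```bash
python3 - <<'E'
from h import *
import cv2
im=r.capture("wrist")[:,:,::-1];t=cv2.resize(r.capture("top")[150:260,225:345,::-1],None,fx=3,fy=3,interpolation=cv2.INTER_CUBIC)
c=np.zeros((400,760,3),np.uint8);c[:,:400]=im[:,120:520];c[:330,400:]=t;cv2.imwrite("pics/w8.png",c)
E
```

```text
(no output)
```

View pics/w8.png

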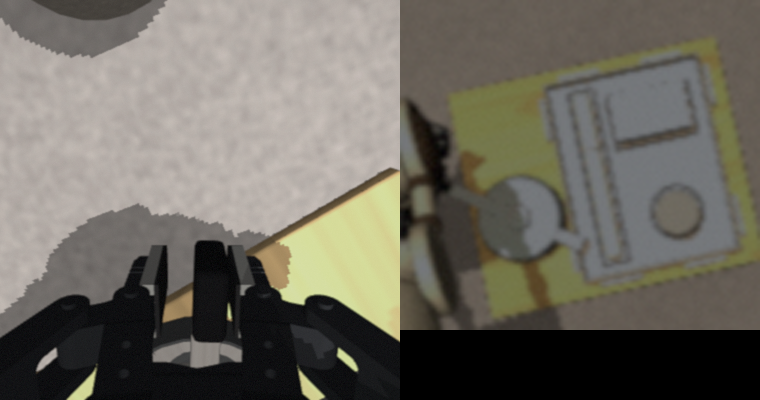

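The picture shows the grip between the pads, resting against the pushing finger at right; in the top view the carton and jar are in place. I'll go on in small steps, using force plus the grip's left edge in the image.

```bash
cat > g.py <<'E'
from h import *
def look():
    s=r.get_state();im=r.capture("wrist").astype(int).max(2)
    o=[]
    for row in (255,265,275):
        b=np.where(im[row,260:380]>75)[0]+260
        o.append([(int(a[0]),int(a[-1])) for a in np.split(b,np.where(np.diff(b)>1)[0]+1) if len(a)>2])
    col=im[225:262,325:335].mean(1);top=225+int(np.argmax(col<60)) if (col<60).any() else None
    x=s["orientation"][:,0];F=s["wrist_force"];print(round(s["clock"],2),"th",round(yaw(x)-.196,3),"Ftan",round(-F[0]*x[1]+F[1]*x[0],2),"Fz",F[2].round(2),o,"top",top)
if __name__=="__main__": look()
E
python3 g.py
```

```text
18.43 th 0.998 Ftan -0.31 Fz -0.6 [[(260, 268), (288, 312), (355, 365), (370, 379)], [(288, 312), (358, 360), (363, 365)], [(288, 311)]] top 241
```

Request:
move_arm --pt "0 -5 0 0 0 -0.05" --pt "0 -8 0 0 0 -0.08" --pt "0 -8 0 0 0 -0.08"

```text
clock: 18.85
tool_pos: [0.4847, 0.2716, 0.0136]
orientation: [[0.291, 0.957, -0.0], [0.957, -0.291, 0.0], [0.0, -0.0, -1.0]]
wrist_force: [-0.7, -0.4, 0.6]
grip_width: 0.0273
```

```bash
python3 g.py
```

```text
18.85 th 1.079 Ftan 0.59 Fz 0.62 [[(260, 268), (288, 315), (355, 379)], [(288, 314), (360, 367)], [(288, 314), (365, 367)]] top 242
```

Request:
move_arm --pt "0 -5 0 0 0 -0.05" --pt "0 -8 0 0 0 -0.08" --pt "0 -8 0 0 0 -0.08"

```text
clock: 19.27
tool_pos: [0.4769, 0.274, 0.0136]
orientation: [[0.214, 0.977, -0.0], [0.977, -0.214, 0.0], [0.0, -0.0, -1.0]]
wrist_force: [0.1, -0.0, 0.0]
grip_width: 0.0275
```

```bash
python3 g.py
```

```text
19.27 th 1.159 Ftan -0.09 Fz 0.03 [[(260, 268), (288, 315), (358, 379)], [(288, 314), (361, 367)], [(288, 314), (366, 370)]] top 242
```

Request:
move_arm --pt "0 -5 0 0 0 -0.05" --pt "0 -8 0 0 0 -0.08" --pt "0 -8 0 0 0 -0.08"

```text
clock: 19.7
tool_pos: [0.4691, 0.2757, 0.0136]
orientation: [[0.135, 0.991, -0.001], [0.991, -0.135, 0.0], [0.0, -0.001, -1.0]]
wrist_force: [-0.6, -0.2, 0.0]
grip_width: 0.0273
```

```bash
python3 g.py
```

```text
19.7 th 1.239 Ftan 0.53 Fz 0.01 [[(260, 268), (288, 315), (355, 361), (363, 379)], [(288, 314), (358, 367)], [(288, 313)]] top 243
```

Request:
move_arm --pt "0 -5 0 0 0 -0.05" --pt "0 -8 0 0 0 -0.08" --pt "0 -8 0 0 0 -0.08"

```text
clock: 20.12
tool_pos: [0.4611, 0.2768, 0.0135]
orientation: [[0.055, 0.998, -0.001], [0.998, -0.055, 0.0], [0.0, -0.001, -1.0]]
wrist_force: [0.7, 0.0, 0.2]
grip_width: 0.0274
```

```bash
python3 g.py
```

```text
20.12 th 1.319 Ftan -0.69 Fz 0.2 [[(260, 268), (288, 315), (355, 379)], [(288, 314)], [(288, 314)]] top 244
```

Request:
move_arm --pt "0 -5 0 0 0 -0.05" --pt "0 -8 0 0 0 -0.08" --pt "0 -8 0 0 0 -0.08"

```text
clock: 20.55
tool_pos: [0.4535, 0.2772, 0.0138]
orientation: [[-0.024, 1.0, 0.0], [1.0, 0.024, 0.0], [0.0, 0.0, -1.0]]
wrist_force: [1.5, -0.1, 0.1]
grip_width: 0.0277
```

```bash
python3 g.py
```

```text
20.55 th 1.399 Ftan -1.52 Fz 0.07 [[(260, 268), (288, 315), (355, 379)], [(288, 314)], [(288, 314)]] top 245
```

Request:
move_arm --pt "0 -5 0 0 0 -0.05" --pt "0 -8 0 0 0 -0.08" --pt "0 -8 0 0 0 -0.08"

```text
clock: 20.98
tool_pos: [0.4453, 0.2771, 0.0138]
orientation: [[-0.104, 0.995, -0.0], [0.995, 0.104, 0.0], [0.001, -0.0, -1.0]]
wrist_force: [1.3, 0.8, 0.4]
grip_width: 0.0275
```

```bash
python3 g.py
```

```text
20.98 th 1.479 Ftan -1.39 Fz 0.41 [[(260, 269), (288, 315), (358, 379)], [(288, 315), (364, 367)], [(288, 314)]] top 246
```

Request:
move_arm --pt "0 -5 0 0 0 -0.05" --pt "0 -5 0 0 0 -0.05"

```text
clock: 21.28
tool_pos: [0.4393, 0.2763, 0.0131]
orientation: [[-0.153, 0.988, -0.002], [0.988, 0.153, -0.0], [0.0, -0.002, -1.0]]
wrist_force: [0.7, 0.4, 0.6]
grip_width: 0.0274
```

```bash
python3 g.py
```

```text
21.27 th 1.529 Ftan -0.78 Fz 0.59 [[(260, 269), (288, 315), (364, 379)], [(288, 314)], [(288, 313)]] top 248
```

Request:
move_arm --pt "0 -5 0 0 0 -0.05" --pt "0 -5 0 0 0 -0.05"

```text
clock: 21.58
tool_pos: [0.4348, 0.2755, 0.0132]
orientation: [[-0.202, 0.979, -0.002], [0.979, 0.202, -0.0], [0.0, -0.002, -1.0]]
wrist_force: [-0.3, -0.0, 0.1]
grip_width: 0.0275
```

```bash
python3 g.py
```

```text
21.57 th 1.578 Ftan 0.28 Fz 0.09 [[(260, 269), (288, 315), (363, 379)], [(288, 315)], [(288, 314)]] top 248
```

Request:
move_arm --pt "0 -5 0 0 0 -0.05" --pt "0 -5 0 0 0 -0.05"

```text
clock: 21.88
tool_pos: [0.4301, 0.2745, 0.0134]
orientation: [[-0.251, 0.968, -0.001], [0.968, 0.251, -0.0], [0.0, -0.001, -1.0]]
wrist_force: [0.2, -1.0, -0.7]
grip_width: 0.0271
```

```bash
python3 g.py
```

```text
21.88 th 1.628 Ftan 0.04 Fz -0.73 [[(260, 269), (288, 315), (360, 379)], [(288, 315)], [(288, 314)]] top 249
```

Request:
move_arm --pt "0 -5 0 0 0 -0.05" --pt "0 -5 0 0 0 -0.05"

```text
clock: 22.18
tool_pos: [0.4254, 0.2732, 0.0135]
orientation: [[-0.299, 0.954, -0.001], [0.954, 0.299, -0.0], [0.0, -0.001, -1.0]]
wrist_force: [0.5, 0.3, 0.1]
grip_width: 0.0271
```

```bash
python3 g.py
```

```text
22.18 th 1.678 Ftan -0.59 Fz 0.08 [[(260, 269), (288, 315), (355, 379)], [(288, 314), (364, 367)], [(288, 314)]] top 249
```

Request:
move_arm --pt "0 -5 0 0 0 -0.05" --pt "0 -5 0 0 0 -0.05"

```text
clock: 22.48
tool_pos: [0.421, 0.2718, 0.0136]
orientation: [[-0.346, 0.938, -0.0], [0.938, 0.346, 0.0], [0.0, -0.0, -1.0]]
wrist_force: [0.1, -0.1, 0.4]
grip_width: 0.0272
```

```bash
python3 g.py
```

```text
22.48 th 1.728 Ftan -0.06 Fz 0.43 [[(260, 269), (288, 315), (359, 379)], [(288, 315)], [(288, 314)]] top 250
```

Request:
move_arm --pt "0 -5 0 0 0 -0.05" --pt "0 -5 0 0 0 -0.05"

```text
clock: 22.78
tool_pos: [0.4163, 0.2701, 0.0137]
orientation: [[-0.393, 0.92, -0.0], [0.92, 0.393, 0.0], [0.0, -0.0, -1.0]]
wrist_force: [0.8, 0.4, 0.8]
grip_width: 0.0274
```

```bash
python3 g.py
```

```text
22.77 th 1.778 Ftan -0.87 Fz 0.85 [[(260, 271), (288, 315), (355, 358), (364, 379)], [(288, 315)], [(288, 314)]] top 250
```

Request:
move_arm --pt "0 -5 0 0 0 -0.05" --pt "0 -5 0 0 0 -0.05"

```text
clock: 23.08
tool_pos: [0.4115, 0.268, 0.0135]
orientation: [[-0.438, 0.899, -0.001], [0.899, 0.438, -0.0], [0.0, -0.001, -1.0]]
wrist_force: [0.7, 0.4, -0.2]
grip_width: 0.0272
```

```bash
python3 g.py
```

```text
23.07 th 1.828 Ftan -0.77 Fz -0.24 [[(260, 269), (288, 316), (363, 379)], [(288, 315)], [(288, 314)]] top 251
```

Request:
move_arm --pt "0 -5 0 0 0 -0.05" --pt "0 -5 0 0 0 -0.05"

```text
clock: 23.38
tool_pos: [0.4066, 0.2657, 0.0133]
orientation: [[-0.482, 0.876, -0.002], [0.876, 0.482, -0.001], [0.0, -0.002, -1.0]]
wrist_force: [0.2, -0.1, 0.2]
grip_width: 0.027
```

```bash
python3 g.py
```

```text
23.38 th 1.878 Ftan -0.13 Fz 0.17 [[(260, 270), (288, 314), (343, 347), (361, 379)], [(288, 312)], [(288, 311)]] top 252
```

Request:
move_arm --pt "0 -5 0 0 0 -0.05" --pt "0 -5 0 0 0 -0.05"

```text
clock: 23.68
tool_pos: [0.4024, 0.2633, 0.0134]
orientation: [[-0.526, 0.851, -0.001], [0.851, 0.526, -0.0], [0.0, -0.001, -1.0]]
wrist_force: [-0.3, -0.1, 0.5]
grip_width: 0.0272
```

```bash
python3 g.py
```

```text
23.68 th 1.928 Ftan 0.32 Fz 0.45 [[(260, 269), (288, 314), (344, 347), (364, 379)], [(288, 313)], [(288, 312)]] top 252
```

Request:
move_arm --pt "0 -5 0 0 0 -0.05" --pt "0 -5 0 0 0 -0.05"

```text
clock: 23.98
tool_pos: [0.3984, 0.2607, 0.0135]
orientation: [[-0.567, 0.823, -0.001], [0.823, 0.567, -0.0], [0.0, -0.001, -1.0]]
wrist_force: [0.3, -0.3, -0.5]
grip_width: 0.0271
```

```bash
python3 g.py
```

```text
23.98 th 1.978 Ftan -0.06 Fz -0.46 [[(260, 269), (288, 314), (344, 347), (364, 379)], [(288, 313)], [(288, 312)]] top 252
```

Request:
move_arm --pt "0 -5 0 0 0 -0.05" --pt "0 -5 0 0 0 -0.05"

```text
clock: 24.28
tool_pos: [0.3943, 0.2579, 0.0135]
orientation: [[-0.608, 0.794, -0.001], [0.794, 0.608, -0.0], [0.0, -0.001, -1.0]]
wrist_force: [-0.8, -0.1, -0.1]
grip_width: 0.0271
```

```bash
python3 g.py
```

```text
24.27 th 2.028 Ftan 0.69 Fz -0.14 [[(260, 269), (288, 314), (344, 347), (364, 379)], [(288, 313)], [(288, 312)]] top 251
```

Request:
move_arm --pt "0 -5 0 0 0 -0.05" --pt "0 -5 0 0 0 -0.05"

```text
clock: 24.58
tool_pos: [0.3904, 0.2549, 0.0135]
orientation: [[-0.647, 0.763, -0.001], [0.763, 0.647, -0.0], [0.0, -0.001, -1.0]]
wrist_force: [-1.0, 0.2, -0.7]
grip_width: 0.0273
```

```bash
python3 g.py
```

```text
24.57 th 2.078 Ftan 0.59 Fz -0.71 [[(260, 270), (288, 300), (325, 347), (364, 379)], [(288, 299), (326, 346)], [(289, 297), (326, 346)]] top None
```

Request:
move_arm --pt "0 -5 0 0 0 -0.05" --pt "0 -5 0 0 0 -0.05"

```text
clock: 24.88
tool_pos: [0.3866, 0.2516, 0.0135]
orientation: [[-0.684, 0.729, -0.0], [0.729, 0.684, -0.0], [0.0, -0.0, -1.0]]
wrist_force: [-0.6, -0.9, -0.3]
grip_width: 0.0275
```

```bash
python3 g.py
```

```text
24.88 th 2.128 Ftan 1.05 Fz -0.29 [[(260, 270), (317, 347), (364, 379)], [(317, 346)], [(317, 346)]] top None
```

At th≈2.1 the grip ran ahead of the pushing finger and now rests on the leading one, pressing it about 1 N forward. So it's on the way down, and I should give it room.

Request:
move_arm --pt "0 -5 0 0 0 -0.05" --pt "0 -5 0 0 0 -0.05"

```text
clock: 25.18
tool_pos: [0.3832, 0.2483, 0.0136]
orientation: [[-0.72, 0.694, 0.0], [0.694, 0.72, 0.0], [0.0, 0.0, -1.0]]
wrist_force: [0.1, -0.3, -0.9]
grip_width: 0.0279
```

```bash
python3 g.py
```

```text
25.18 th 2.178 Ftan 0.16 Fz -0.9 [[(288, 297), (328, 347), (364, 379)], [(288, 296), (329, 346)], [(288, 294), (330, 346)]] top None
```

The grip now stands free between both pads. As a gentle check that it's locked, I'll press it back slightly with the leading finger.

Request:
move_arm --pt "0 3 0 0 0 0" --pt "0 4.5 0 0 0 0" --pt "0 4.5 0 0 0 0"

```text
clock: 25.6
tool_pos: [0.3863, 0.2515, 0.0136]
orientation: [[-0.721, 0.693, -0.0], [0.693, 0.721, -0.0], [-0.0, -0.0, -1.0]]
wrist_force: [0.2, -0.4, -0.3]
grip_width: 0.0273
```

```bash
python3 g.py
```

```text
25.6 th 2.18 Ftan 0.21 Fz -0.33 [[(263, 270), (275, 278), (319, 347), (364, 379)], [(319, 346)], [(319, 346)]] top None
```

Request:
move_arm --pt "0 1 0 0 0 0" --pt "0 1 0 0 0 0"

```text
clock: 25.9
tool_pos: [0.3866, 0.2519, 0.0135]
orientation: [[-0.721, 0.693, -0.001], [0.693, 0.721, -0.001], [0.0, -0.001, -1.0]]
wrist_force: [-2.6, -2.6, 1.2]
grip_width: 0.0273
```

```bash
python3 g.py
```

```text
25.9 th 2.18 Ftan 3.71 Fz 1.24 [[(262, 271), (319, 347), (364, 379)], [(319, 346)], [(319, 346)]] top None
```

It resists 3.7 N without moving, so it's seated in the notch. I'll back off to the middle, open, lift clear, and look.

Request:
move_arm --pt "0 -4 0 0 0 0" --pt "0 -4 0 0 0 0" --pt "0 -4 0 0 0 0" --claw 0.5

```text
clock: 26.32
tool_pos: [0.3844, 0.2495, 0.0138]
orientation: [[-0.721, 0.693, 0.001], [0.693, 0.721, 0.0], [-0.0, 0.001, -1.0]]
wrist_force: [-0.4, -0.5, -0.1]
grip_width: 0.042
```

Request:
move_arm --pt "0 0 -30 0 0 0" --pt "0 0 -80 0 0 0" --pt "0 0 -130 0 0 0" --pt "-40 0 -150 0 0 0" --pt "-80 0 -160 0 0 0" --pt "-80 0 -160 0 0 0" --pt "-80 0 -160 0 0 0"

```text
clock: 27.2
tool_pos: [0.4413, 0.1941, 0.1731]
orientation: [[-0.721, 0.693, -0.001], [0.693, 0.721, 0.0], [0.001, -0.001, -1.0]]
wrist_force: [-0.2, 1.0, -0.6]
grip_width: 0.0426
```

```bash
python3 - <<'E'
from h import *
import cv2,pickle
s=r.get_state();w=r.capture("wrist")[:,:,::-1];pickle.dump(s,open("s9.pkl","wb"))
cv2.imwrite("pics/w9.png",w)
print(s["clock"],s["tool_pos"],s["wrist_force"],yaw(s["orientation"][:,0]))
c=r.calibration("wrist");T=np.eye(4);T[:3,:3]=s["orientation"];T[:3,3]=s["tool_pos"];T=np.linalg.inv(T@c["tool_from_camera"])
for p in [(.463,-.0109,.058),(.577,.0181,.052),(.4534,.1723,.08),(.307,.321,.15)]:
    q=c["K"]@(T@np.r_[p,1])[:3];print(q[:2]/q[2])
E
```

```text
27.2 [0.44126    0.1941224  0.17312194] [-0.20290286  0.97469115 -0.59247552] 2.3755125813180005
[185.65910559 334.78470443]
[285.69843499 379.11196547]
[306.75810179 218.56731016]
[ 310.74264547 -148.80766305]
```

View pics/w9.png

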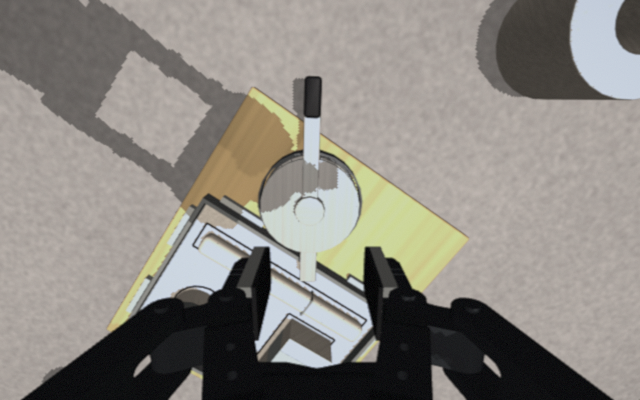

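The handle is standing free with its grip at (313,97), and the tongue at (308,265) lies over the tray's rim. One last numeric check that the tray and bystanders haven't shifted.

```bash
python3 - <<'E'
from h import *
import cv2
a=cv2.imread("pics/top0.png",0).astype(np.float32);b=cv2.cvtColor(r.capture("top"),cv2.COLOR_RGB2GRAY).astype(np.float32)
for n,(u,v,w,h) in dict(traycorner=(312,160,34,30),trayright=(318,185,30,60),roll=(160,185,48,48),bottle=(200,252,34,30),wipes=(425,178,65,45)).items():
    A,B=a[v:v+h,u:u+w],b[v:v+h,u:u+w];print(n,np.round(cv2.phaseCorrelate(A,B,cv2.createHanningWindow((w,h),cv2.CV_32F)),2),"diff",abs(A-B).mean().round(1))
E
```

```text
Traceback (most recent call last):
ValueError: setting an array element with a sequence. The requested array has an inhomogeneous shape after 1 dimensions. The detected shape was (2,) + inhomogeneous part.
```

```bash
python3 - <<'E'
from h import *
import cv2
a=cv2.imread("pics/top0.png",0).astype(np.float32);b=cv2.cvtColor(r.capture("top"),cv2.COLOR_RGB2GRAY).astype(np.float32)
for n,(u,v,w,h) in dict(traycorner=(312,160,34,30),trayright=(318,185,30,60),roll=(160,185,48,48),bottle=(200,252,34,30),wipes=(425,178,65,45)).items():
    A,B=a[v:v+h,u:u+w],b[v:v+h,u:u+w];p,q=cv2.phaseCorrelate(A,B,cv2.createHanningWindow((w,h),cv2.CV_32F));print(n,np.round(p,2),round(q,2),"diff",abs(A-B).mean().round(1))
E
```

```text
traycorner [-0.08 -0.12] 0.88 diff 1.4
trayright [-0.27  0.06] 0.83 diff 0.7
roll [-0.42 -0.22] 0.73 diff 2.3
bottle [0.03 0.16] 0.37 diff 18.5
wipes [-0.01  0.46] 0.99 diff 1.2
```

```bash
python3 -c "
from rig import r
print(r.hand_in(), r.get_state()['clock'])"
```

```text
the job is handed in; nothing more can be done
the job is handed in; nothing more can be done
```

The tray is packed and the latch is in its notch; I handed the job in at about 27 s of the 64 s, and no verdict came back.

**What I did:**
- **Jar:** the small jar stands in its circle.
- **Carton:** the pale carton lies in its rectangle.
- **Latch:** I pushed the handle round to about 2.1 rad with a loose straddle grip until it dropped, then let go.

**Last checks:**
- **Placement:** the wrist camera, with pixels read by hand, put the carton about 2 mm and 0.02 rad off its rectangle. It put the jar about 2 mm off its circle; an earlier, rougher reading gave 4.6 mm. I took both before working the latch and did not measure them again.
- **Latch:** after running ahead of the finger, the grip came to rest touching neither finger. It then held against a 3.7 N push backward. I did not measure the drop itself, so "in the notch" is judged by feel.
- **Tray and bystanders:** the top camera showed the tray, roll and wipes unmoved to within about half a pixel (roughly 1.5 mm). The bottle check was inconclusive, with a poor image match, probably because the arm was in the way. I felt no contact near it.
- **Toothbrush case:** I only saw it lying in its outline in the pictures and did not measure it.

**What went wrong:** my first jar grasp missed. The fingertips really end about 33 mm short of the stated TCP, so they shut on top of the lid with about 7 N. I corrected for this from then on.

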